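# Set up the sharpening stone

## Robot

A 7-joint arm with a two-finger parallel gripper is mounted at the origin on a cart in front of the work surface, level with it; the furniture and walls round the work are solid. World frame = base frame: x ahead of the robot, y to its left, z up, the work surface at z = 0. Lengths are in m, angles in rad, forces in N, time in s.
With the tool pointing down it reaches from about 0.4 to 0.9 m from the base axis. Payload 5.6 kg.
Tool frame: the origin (TCP) lies midway between the tips of the shut fingers; the grasp point (between the pads) lies 19 mm behind it; y points along the fingers, z is the direction in which the jaws open and shut, and the axes are right-handed (so a half turn about y gives the same grasp; the last joint's range is limited). The gripper opens to 92 mm and grips with 3 to 60 N. Pads are 20 mm wide; open, the fingers measure 128 mm over their backs; the gripper's body (75 mm by 189 mm) begins 69 mm behind the grasp point.
Start: joints at [1.162, 0.468, -0.012, 1.603, 0.006, 1.071, -0.056], TCP at [0.232, -0.607, 0.215] pointing down, gripper open.
Joint ranges: [-2.53, 2.53], [-0.31, 2.02], [-1.57, 1.55], [0.28, 2.44], [-1.29, 4.43], [0.15, 1.84], [-2.92, 2.92]. Speed limits (rad/s): [2.57, 2.57, 3.14, 3.14, 3.14, 3.14, 3.14].

## Interface

Orientations are given as a 3x3 rotation matrix whose columns are the frame's x, y, z axes.
In Python, from station import env, effector, solver, viewer, workorder, search_frame, tip_of gives the robot as it stands. Calls block until the motion is done:
- env.reach(position, orientation): joint-space move of the TCP to a pose.
- env.movel(position, frame=None, rate=0.15): straight line of the TCP; frame=None keeps the orientation; rate is the mean speed in m/s.
- env.goto_joints(angles): joint-space move.
- effector.release() and effector.grasp(squeeze=None): open the fingers fully, or close them until they stop; squeeze is the grip in N (None keeps the last).
- env.pause(seconds).
- solver.inverse_kinematics(position, orientation): joint angles nearest the present ones, or None.
- env.sense(): the state.
- viewer.read_camera(name): name is "scene" or "top"; returns (picture, depth): 400x640x3 uint8, red, green, blue; 400x640 float32, m along the optical axis (not along the pixel's ray), 0 where there is no reading.
- viewer.camera_info(name): a dict with "intrinsics" (3x3 intrinsics, pixels), "eye" and "rotation" of the camera in the world. Camera axes: x right, y up, looking along -z (the intrinsics and any distortion apply to the point x, -y, -z); pixel columns grow to the right and rows downward; lengths in m; the calibration is good to about 2 mm. A picture is of the moment at which its call begins. camera_info takes no time and is no camera call.
A pose or a line that the arm cannot do raises env.PlanningError and nothing moves.
- workorder.finish_job(): hands the job in, once; it reports no verdict.
Trained networks look in the newest picture that a camera, given by its name, has taken for a name from the list of things; names that differ only in an ending like _2 or _b are one class to them, and where a whole thing is asked for, a point or a joint stands for the part that bears it (a point fixed in the world has none). Each returns a list of dicts, best first, with "score" (0 to 1); they miss things now and then, are a little off and sometimes report something else, mostly with a low value. They report only what shows in the picture. A call takes as long as a camera call.
- search_frame(camera, name): "at" ([x, y, z] in m, in world coordinates, good to about 4 mm: the middle of the surface that is visible of it).
- tip_of(camera, name): "at" ([x, y, z] in m, in world coordinates, good to about 4 mm: a listed point, or the origin of a listed thing).
The state is a dict: "t": time; "joint_positions": joint angles; "joint_velocities": joint speeds; "tau": joint torques, N m; "ee_pos": TCP position; "tcp_rot": TCP orientation; "wrist_force": force on the tool from outside, world axes, zero at the start; "moment": the same for the moment, N m; "gripper_width": finger opening in m.
Only numpy, scipy, OpenCV 4.12 (cv2) and the standard library are available. Lean on these libraries where they do the work, as an engineer would, in place of code of your own. Each camera call takes 0.05 s, during which the arm holds its last target.

## Task

Get the sharpening stone ready for the scissors. It lies flush in its wooden case: press it down at the end with the notched case wall so that its other end tips up and stays up, then take it by that end, lift it out and lay it flat between the two stops of the stone holder without dropping it. Finally push the holder's sliding jaw along until the stone is held snugly against the fixed stop, leaving the scissors, small tub and tin beside the work where they are.

Things in the scene. Friction and masses are not known exactly. Their poses are not given: they have to be found in the camera images.
- stone_center (a point): Centre of the loose sharpening stone, a plain grey two-layer block 50 mm (its x) x 150 mm (its y, the long way) x 25 mm high (its z), about 0.35 kg. At the start it lies level in the pocket of the case, its axes along the case's, its top flush with the case's rim. Balanced almost in the middle: pressing it some 12 to 16 mm down near its -y end makes it rock over and stay at about 18 degrees, its +y end then standing up with 14 to 22 mm of its sides clear of the rim.
- stone_case: Wooden case of the stone, does not move: 76 mm (x) x 177 mm (y), rim 55 mm above the worktop. Origin on the worktop below the stone's middle. Pocket 56 mm wide, from y = -81 to +76.5 mm; walls 10 mm. Its floor is level at 30 mm height under the +y half and falls away at 18 degrees from y = -1.8 mm to the -y end (to press), where a 6 mm gap and a 34 mm wide, 33 mm deep notch in the wall show.
- stone_holder: Low steel stone holder, does not move. Origin on the worktop below the middle between the stops (jaw fully back). Two rails along y, 42 mm over all, top (bed of the stone) 18 mm high, run from y = -142.5 to +113.5 mm. Fixed stop: plain block at the +y end, 46 mm wide, face at y = +97.5, top 34 mm high. Sliding jaw towards -y, with a taller ribbed rear plate, rails running on behind it.
- jaw (a joint): Sliding jaw of the holder, m. 0 = fully back, its face at y = -97.5 mm of the holder (195 mm between the faces); it grows as the jaw moves to the holder's +y towards the fixed stop, and is 0.045 when the 150 mm stone is held between jaw and stop. The jaw stays where it is left; pushing it takes about 2 N, and about 6 N with the stone sliding before it.
- jaw_back (a point): Middle of the upright rear face of the sliding jaw (the face to push, 46 mm wide, from 18.5 to 42.5 mm above the worktop), 29.5 mm behind the jaw's front face, at 30 mm height; it moves with the jaw. Axes as the holder's.
- scissors: Scissors lying on the chopping board, bystander, 199 mm long.
- tub: Small lidded tub with a printed band, bystander, 72 mm across, 71 mm high, origin at its foot.
- tin: Food tin with a printed label, standing in front of the microwave, bystander, 57 mm across, 72 mm high, origin at its foot.

How it is judged:
By the outcome, as a careful person would: the job done as asked, in the order asked, and still so for the second after the job is handed in, with the robot touching nothing.
It also fails if it takes over 58 s, if anything falls off the work surface, if the arm or the gripper's body presses on something with over 40 N, if the wrist force passes 120 N, or if a joint passes its speed limit or range.

## Working session

There is one attempt and no reset: what is moved stays moved. The work goes in short steps, each a Python script; the robot and the scene stay as the last script left them, time stands still between calls to the robot, and variables do not carry over. Pictures are saved under pics/ and viewed, and the job is handed in when it is done.

```bash
ls; mkdir -p pics; python3 - <<'E'
from station import env, effector, solver, viewer, workorder, search_frame, tip_of
import cv2,numpy as np
for c in ["scene","top"]:
    p,d=viewer.read_camera(c); cv2.imwrite(f"pics/{c}0.png",p[:,:,::-1]); np.save(f"pics/{c}0.npy",d)
    i=viewer.camera_info(c); print(c,i)
    for n in ["stone_center","stone_case","stone_holder","jaw_back","scissors","tub","tin"]:
        r=tip_of(c,n)[:2]; print(n,[(np.round(x["at"],4),round(x["score"],2)) for x in r])
    for n in ["stone_center","stone_case","stone_holder","jaw"]:
        r=search_frame(c,n)[:2]; print("sf",n,[(np.round(x["at"],4),round(x["score"],2)) for x in r])
s=env.sense();print(s["t"],s["ee_pos"],np.round(s["tcp_rot"],3))
E
```

```text
pics
scene {'intrinsics': array([[451.18285042,   0.        , 319.91934319],
       [  0.        , 451.18285042, 199.81405691],
       [  0.        ,   0.        ,   1.        ]]), 'eye': array([0.04445099, 0.41397713, 0.80653713]), 'rotation': array([[-7.28351448e-01,  4.94835071e-01, -4.73964578e-01],
       [-6.85203709e-01, -5.25777652e-01,  5.04037438e-01],
       [ 2.15418366e-04,  6.91878684e-01,  7.22013740e-01]])}
stone_center [(array([0.4518, 0.1432, 0.041 ]), 0.81)]
stone_case [(array([4.496e-01, 1.461e-01, 2.000e-04]), 0.88)]
stone_holder [(array([ 0.4424, -0.2559, -0.0025]), 0.62)]
jaw_back [(array([0.6795, 0.1963, 0.0208]), 0.74), (array([ 0.4622, -0.3696,  0.0337]), 0.53)]
scissors [(array([0.6754, 0.196 , 0.0233]), 0.71), (array([ 0.4611, -0.3692,  0.0326]), 0.17)]
tub [(array([ 0.6356,  0.0054, -0.0021]), 0.7), (array([4.498e-01, 1.421e-01, 1.000e-04]), 0.38)]
tin [(array([ 5.782e-01, -4.613e-01, -4.000e-04]), 0.82)]
sf stone_center [(array([0.4522, 0.1485, 0.0527]), 0.66), (array([ 0.5719, -0.4429,  0.0539]), 0.36)]
sf stone_case [(array([0.4278, 0.1574, 0.0511]), 0
[... 558 characters left out ...]
)]
stone_case [(array([ 0.4506,  0.1407, -0.003 ]), 0.69)]
stone_holder [(array([ 0.4408, -0.2565,  0.0049]), 0.73)]
jaw_back [(array([ 0.4643, -0.3667,  0.0277]), 0.47)]
scissors [(array([0.6711, 0.1964, 0.0235]), 0.68)]
tub [(array([0.6384, 0.0066, 0.0013]), 0.97)]
tin [(array([ 0.5796, -0.4585, -0.0006]), 0.9)]
sf stone_center [(array([0.4501, 0.1354, 0.0504]), 0.82)]
sf stone_case [(array([0.4473, 0.1258, 0.0533]), 0.62)]
sf stone_holder [(array([ 0.4471, -0.2907,  0.0186]), 0.87), (array([ 0.4573, -0.3497,  0.0331]), 0.7)]
sf jaw [(array([ 0.459 , -0.3511,  0.0338]), 0.73)]
1.2 [ 0.23246038 -0.60704941  0.21461689] [[-0.934 -0.     0.358]
 [-0.358 -0.    -0.934]
 [ 0.    -1.     0.   ]]
```

View pictures.

View pics/scene0.png

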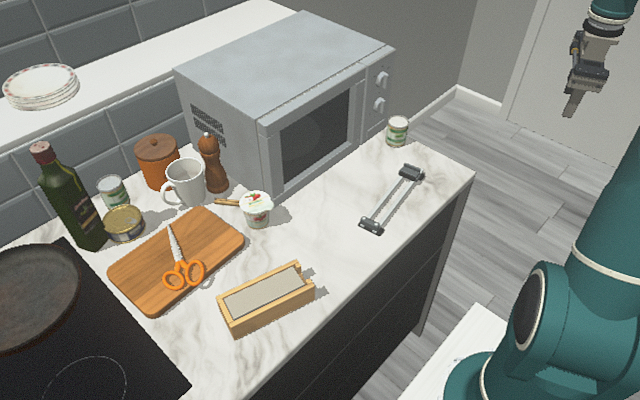

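View pics/top0.png

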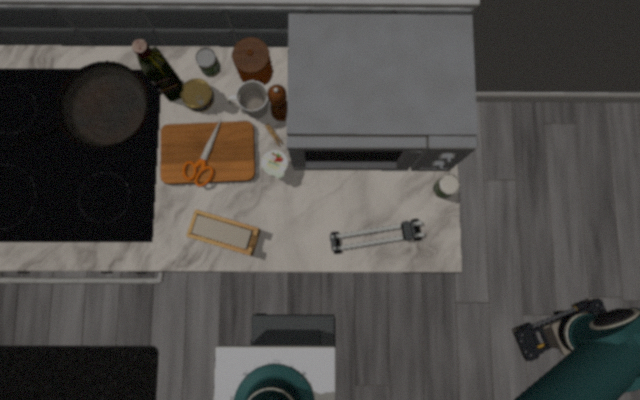

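```bash
python3 - <<'E'
import cv2
for c,(x,y,w,h) in {"case":(110,150,240,200),"hold":(380,150,200,160)}.items():
    p=cv2.imread("pics/top0.png")[y:y+h,x:x+w] if 0 else cv2.imread("pics/top0.png")
    cv2.imwrite("pics/t_%s.png"%c,cv2.resize(p[100:260,150:310] if c=="case" else p[100:260,340:500],(600,600),interpolation=cv2.INTER_CUBIC))
E
python3 - <<'E'
import cv2,numpy as np
a=cv2.imread("pics/top0.png")
l=cv2.resize(a[195:265,180:270],None,fx=8,fy=8,interpolation=cv2.INTER_CUBIC)
r=cv2.resize(a[205:265,320:435],None,fx=6,fy=6,interpolation=cv2.INTER_CUBIC)
cv2.imwrite("pics/zc.png",l);cv2.imwrite("pics/zh.png",r)
s=cv2.imread("pics/scene0.png")
cv2.imwrite("pics/zs.png",np.hstack([cv2.resize(s[250:345,205:325],None,fx=3,fy=3,interpolation=cv2.INTER_CUBIC),cv2.resize(s[155:250,345:435],None,fx=3,fy=3,interpolation=cv2.INTER_CUBIC)]))
E
```

```text
(no output)
```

View pics/zc.png

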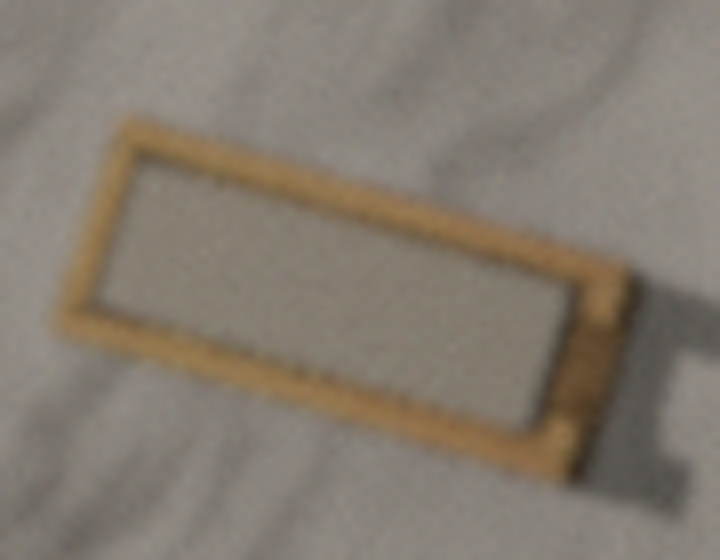

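View pics/zh.png

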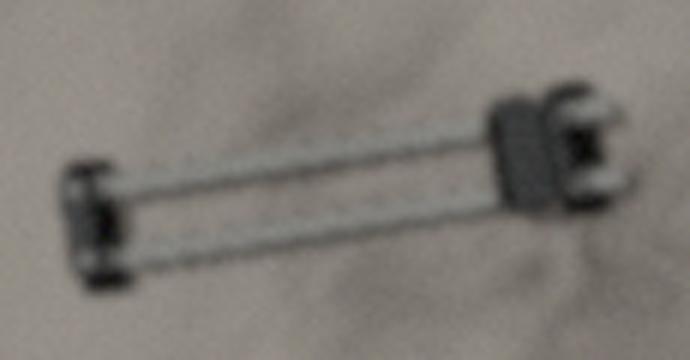

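View pics/zs.png

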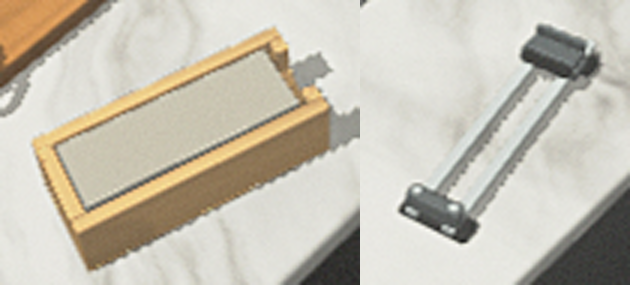

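```bash
cat > h.py <<'E'
import numpy as np, cv2
from station import env, effector, solver, viewer, workorder, search_frame, tip_of
def proj(c,P):
    i=viewer.camera_info(c);q=(np.atleast_2d(P)-i["eye"])@i["rotation"]
    q=q*[1,-1,-1];u=q@i["intrinsics"].T;return u[:,:2]/u[:,2:]
def rect(c,img,x0,x1,y0,y1,z,s=2000):
    # out: col = (y1-y)*s , row=(x1-x)*s
    W=int((y1-y0)*s);H=int((x1-x0)*s)
    w=np.array([[x1,y1,z],[x1,y0,z],[x0,y0,z],[x0,y1,z]])
    M=cv2.getPerspectiveTransform(np.float32([[0,0],[W,0],[W,H],[0,H]]),np.float32(proj(c,w)))
    return cv2.warpPerspective(img,M,(W,H),flags=cv2.INTER_CUBIC|cv2.WARP_INVERSE_MAP)
def outline(img,P,x1,y1,s,col=(0,0,255)):
    q=np.stack([(y1-P[:,1])*s,(x1-P[:,0])*s],1)
    cv2.polylines(img,[np.int32(np.round(q*16))],True,col,1,cv2.LINE_AA,4)
def box(o,th,xa,xb,ya,yb):
    R=np.array([[np.cos(th),-np.sin(th)],[np.sin(th),np.cos(th)]])
    return np.array([[xa,ya],[xb,ya],[xb,yb],[xa,yb]])@R.T+o
E
python3 - <<'E'
from h import *
out=[];
for c in ["top","scene"]:
    a=cv2.imread(f"pics/{c}0.png")
    r=rect(c,a,.38,.52,.02,.27,.055)
    hsv=cv2.cvtColor(r,cv2.COLOR_BGR2HSV)
    m=(hsv[:,:,1]>85).astype(np.uint8)*255
    m=cv2.morphologyEx(m,cv2.MORPH_OPEN,np.ones((5,5)))
    # wood; inner hole = stone
    cs,h=cv2.findContours(m,cv2.RETR_CCOMP,cv2.CHAIN_APPROX_NONE)
    # stone: not-wood component containing centre
    nm=((hsv[:,:,1]<70)&(hsv[:,:,2]>70)).astype(np.uint8)
    nm=cv2.morphologyEx(nm,cv2.MORPH_OPEN,np.ones((7,7)))
    k,l=cv2.connectedComponents(nm)
    lab=l[int((.52-.451)*2000),int((.27-.1435)*2000)]
    cc,_=cv2.findContours((l==lab).astype(np.uint8),cv2.RETR_EXTERNAL,cv2.CHAIN_APPROX_NONE)
    cn=max(cc,key=cv2.contourArea); (cx,cy),sz,an=cv2.minAreaRect(cn)
    print(c,"stone centre",.52-cy/2000,.27-cx/2000,np.array(sz)/2,an)
    cv2.polylines(r,[np.int32(cv2.boxPoints(((cx,cy),sz,an)))],True,(0,0,255),1)
    out.append(r)
cv2.imwrite("pics/rc.png",np.vstack(out))
out=[]
for c in ["top","scene"]:
    a=cv2.imread(f"pics/{c}0.png")
    out.append(rect(c,a,.37,.53,-.42,-.11,.018))
cv2.imwrite("pics/rh.png",np.vstack(out))
E
```

```text
top stone centre 0.4508425445556641 0.14161038208007815 [152.63981628  51.16551208] 16.01117706298828
scene stone centre 0.44780059051513676 0.14138278198242188 [151.94981384  54.17359924] 16.46001434326172
```

View pics/rc.png

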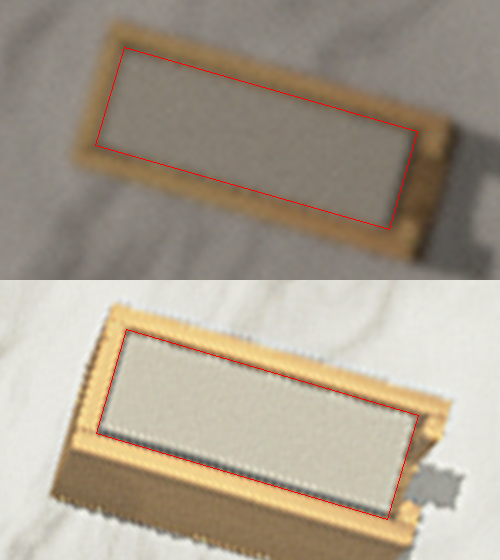

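View pics/rh.png

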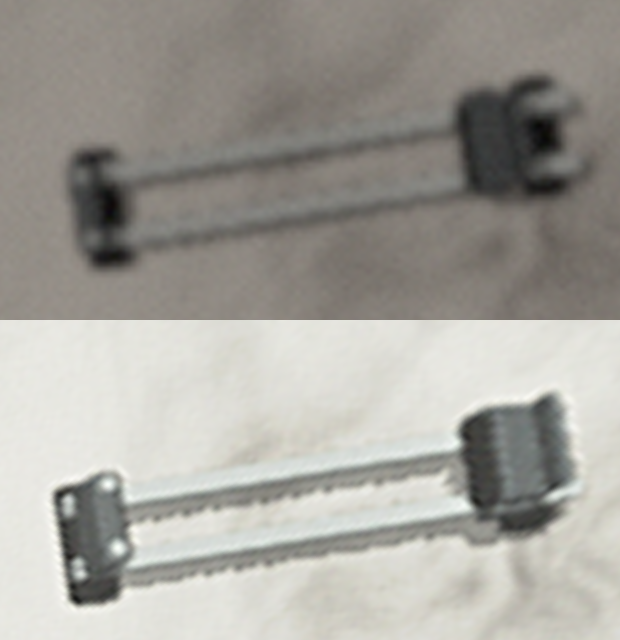

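```bash
cat > ov.py <<'E'
from h import *
def b3(o,th,xa,xb,ya,yb,z): 
    return np.c_[box(np.array(o),th,xa/1e3,xb/1e3,ya/1e3,yb/1e3),np.full(4,z/1e3)]
def draw(img,c,polys,crop,f):
    x,y,w,h=crop
    z=cv2.resize(img[y:y+h,x:x+w],None,fx=f,fy=f,interpolation=cv2.INTER_CUBIC)
    for P,col in polys:
        q=(proj(c,P)-[x,y]+.5)*f-.5
        cv2.polylines(z,[np.int32(np.round(q*16))],True,col,1,cv2.LINE_AA,4)
    return z
def holder(o,th,j=0):
    R,G,B,Y=(0,0,255),(0,255,0),(255,0,0),(0,255,255)
    return [(b3(o,th,-21,21,-142.5,113.5,18),R),(b3(o,th,-23,23,97.5,113.5,34),G),(b3(o,th,-23,23,-127+j,-97.5+j,18),B),(b3(o,th,-23,23,-127+j,-123+j,42.5),Y),(b3(o,th,-23,23,-127+j,-97.5+j,34),B)]
def case(o,th):
    R,G=(0,0,255),(0,255,0)
    return [(b3(o,th,-25,25,-75,75,55),R),(b3(o,th,-38,38,-91,86.5,55),G),(b3(o,th,-38,38,-91,86.5,0),G)]
E
python3 - <<'E'
from ov import *
t=cv2.imread("pics/top0.png");s=cv2.imread("pics/scene0.png")
H=holder((.4415,-.2562),np.radians(9.8));C=case((.451,.1415),np.radians(-16.2))
cv2.imwrite("pics/oh.png",np.vstack([draw(t,"top",H,(320,205,115,60),6)]))
cv2.imwrite("pics/os.png",draw(s,"scene",H,(345,155,90,90),6))
cv2.imwrite("pics/oc.png",np.hstack([draw(t,"top",C,(180,195,90,70),4),draw(s,"scene",C,(205,250,120,95),3)[:280]]))
E
```

```text
(no output)
```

View pics/oh.png

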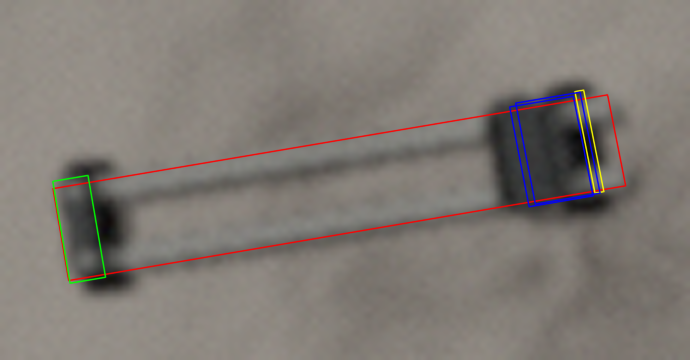

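View pics/os.png

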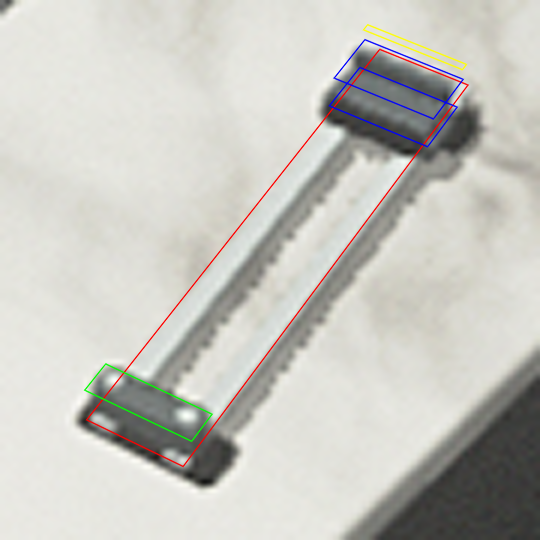

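View pics/oc.png

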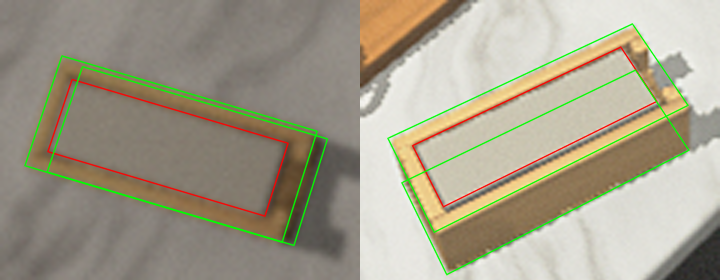

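```bash
python3 - <<'E'
from ov import *
t=cv2.imread("pics/top0.png");s=cv2.imread("pics/scene0.png")
o=(.4400,-.2570);th=np.radians(9.8)
H=holder(o,th,12)+[(b3(o,th,-23,23,97.5,113.5,0),(255,0,255)),(b3(o,th,-23,23,-115,-85.5,0),(255,0,255))]
cv2.imwrite("pics/oh2.png",np.vstack([draw(t,"top",H,(320,205,115,60),6)]))
cv2.imwrite("pics/os2.png",draw(s,"scene",H,(345,155,90,90),6))
E
```

```text
(no output)
```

View pics/oh2.png

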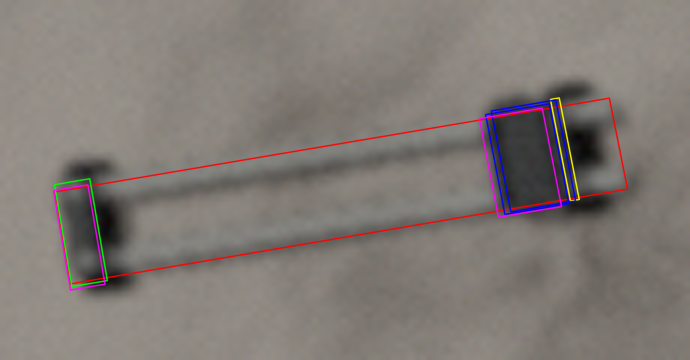

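View pics/os2.png

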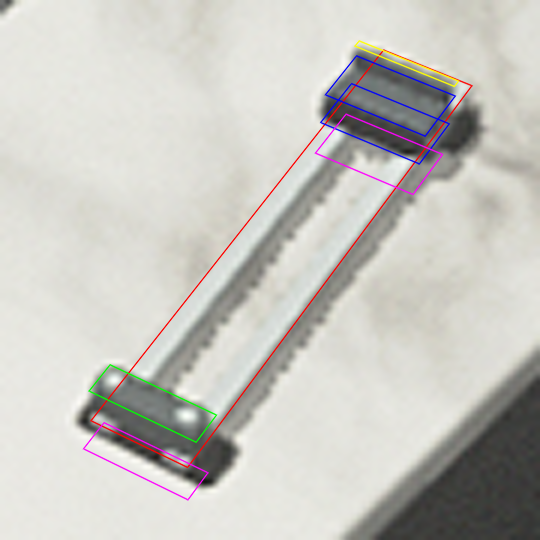

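```bash
cat >> h.py <<'E'
CO=np.array([.451,.1415,0]);CT=np.radians(-16.2)
HO=np.array([.4395,-.2567,0]);HT=np.radians(9.8)
def Rz(t): c,s=np.cos(t),np.sin(t);return np.array([[c,-s,0],[s,c,0],[0,0,1.]])
def Rx(t): c,s=np.cos(t),np.sin(t);return np.array([[1,0,0],[0,c,-s],[0,s,c]])
def C(x,y,z): return CO+Rz(CT)@np.array([x,y,z])
def H(x,y,z): return HO+Rz(HT)@np.array([x,y,z])
def tool(th,tilt=0,sg=1):
    # tool y = -stone z, tool z= sg*stone x ; tilt about stone x
    z=np.array([sg,0,0.]);y=np.array([0,0,-1.]);x=np.cross(y,z)
    return Rz(th)@Rx(tilt)@np.stack([x,y,z],1)
def st():
    s=env.sense();print("t%.2f"%s["t"],np.round(s["ee_pos"],4),"F",np.round(s["wrist_force"],1),"w%.4f"%s["gripper_width"]);return s
E
python3 - <<'E'
from h import *
for sg in (1,-1):
    for n,p,R in [("press",C(0,-63,0)*0+C(0,-.063,.10),tool(CT,0,sg)),("grip",C(0,.063,.06),tool(CT,np.radians(18),sg)),("place",H(0,.07,.03),tool(HT,0,sg)),("jaw",H(0,-.14,.025),tool(HT,0,sg))]:
        q=solver.inverse_kinematics(p,R);print(sg,n,None if q is None else np.round(q,2))
st()
E
```

```text
1 press [ 0.54  0.49 -0.96  2.14  0.58  0.79 -1.07]
1 grip [ 0.38  0.59 -0.83  2.15  0.41  0.41 -0.97]
1 place [ 0.7   0.51 -0.43  2.14  0.39  0.57  0.16]
1 jaw [ 0.87  0.67 -0.29  1.81  0.28  0.71  0.59]
-1 press [ 0.76  0.76 -1.32  2.14  0.9   1.01  1.79]
-1 grip [ 0.68  0.98 -1.34  2.14  1.14  0.78  1.58]
-1 place [ 0.21  0.47  0.15  2.17 -0.14  0.51 -2.5 ]
-1 jaw [ 0.45  0.65  0.27  1.84 -0.25  0.69 -2.11]
t1.20 [ 0.2325 -0.607   0.2146] F [ 0.3  0.6 -0.4] w0.0918
```

```bash
python3 - <<'E'
from h import *
R=tool(CT)
effector.grasp(20); st()
env.reach(C(0,-.064,.12),R); st()
env.movel(C(0,-.064,.06),rate=.1); s=st(); f0=s["wrist_force"][2]
for z in (.054,.050,.047,.044,.042,.040,.0385,.037):
    env.movel(C(0,-.064,z),rate=.04); s=st()
    if s["wrist_force"][2]-f0>30: break
env.movel(C(0,-.064,.12),rate=.15); st()
env.reach(C(-.0,.02,.25),R); st()
E
```

```text
t2.55 [ 0.2325 -0.607   0.2146] F [-0.4  0.3  0.1] w0.0005
t5.11 [0.4336 0.0792 0.12  ] F [-0.8  0.6 -0.2] w0.0008
t5.86 [0.4334 0.0803 0.0602] F [0.3 0.4 0. ] w0.0004
t6.16 [0.4332 0.0799 0.054 ] F [-0.3 -0.1  0. ] w0.0004
t6.41 [0.433  0.08   0.0498] F [-0.8  0.3 -0.2] w0.0005
t6.66 [0.4331 0.0801 0.0469] F [ 0.1 -0.1  0.7] w0.0007
t6.91 [0.433  0.08   0.0438] F [-0.9 -0.6 -0.2] w0.0003
t7.16 [0.433  0.08   0.0419] F [ 0.1 -0.6  0. ] w0.0005
t7.41 [0.4331 0.08   0.0399] F [-0.1  0.7 -0.2] w0.0005
t7.66 [0.4333 0.0802 0.0389] F [-1.9 -1.2  8. ] w0.0006
t7.91 [0.4334 0.0803 0.0385] F [-6.  -1.5 23.8] w0.0006
t8.61 [0.4327 0.0796 0.1193] F [ 0.5 -0.8 -0.6] w0.0004
t9.28 [0.4558 0.1593 0.2481] F [ 0.1 -0.   0.1] w0.0004
```

```bash
python3 - <<'E'
from h import *
from ov import *
effector.release()
env.reach([.45,-.08,.25],tool(CT)); st()
for c in ["top","scene"]:
    p,d=viewer.read_camera(c); cv2.imwrite(f"pics/{c}1.png",p[:,:,::-1]); np.save(f"pics/{c}1.npy",d)
    print(c,[(np.round(x["at"],4),round(x["score"],2)) for x in tip_of(c,"stone_center")])
t=cv2.imread("pics/top1.png");s=cv2.imread("pics/scene1.png")
a=np.radians(18)
def tilted(yc):
    P=np.array([[-.025,-.075,.0125],[.025,-.075,.0125],[.025,.075,.0125],[-.025,.075,.0125]])
    # pivot
    pv=np.array([0,-.0018,.030]); Q=(Rx(a)@(P+[0,yc+.0018,.0125]).T).T+pv
    return (Rz(CT)@Q.T).T+CO
C_=[(tilted(0),(0,0,255)),(tilted(-.004),(255,0,0))]+case(CO[:2],CT)[1:2]
cv2.imwrite("pics/c1.png",np.hstack([draw(t,"top",C_,(180,185,90,80),4),cv2.resize(draw(s,"scene",C_,(205,240,120,105),4),None,fx=.9,fy=.9)[:320,:430]]))
E
```

```text
t11.60 [ 0.4503 -0.0788  0.2502] F [-0.   0.8  0.4] w0.0918
top [(array([0.4513, 0.1388, 0.04  ]), 0.88)]
scene [(array([0.4532, 0.1372, 0.0428]), 0.75)]
```

View pics/c1.png

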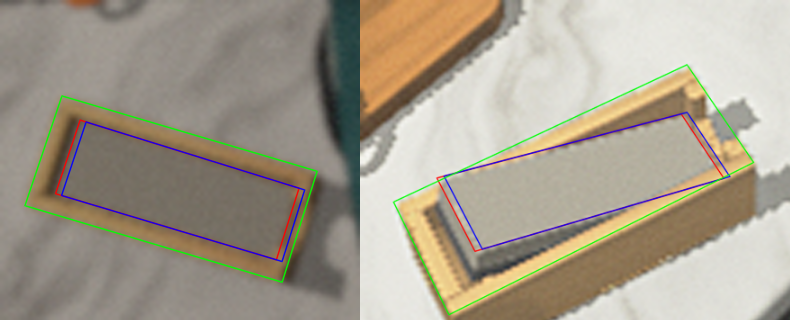

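View pics/scene1.png

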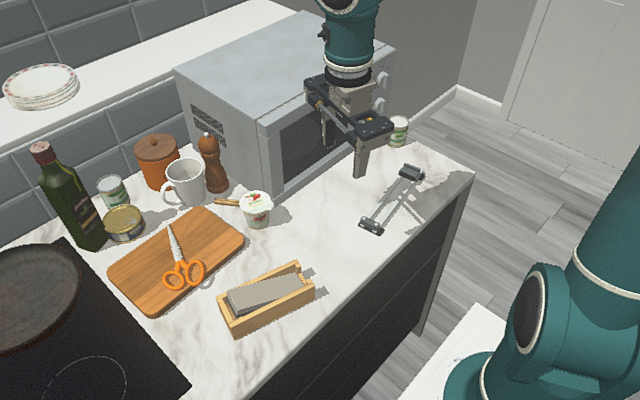

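```bash
python3 - <<'E'
from h import *
from ov import *
a=np.radians(18);R=tool(CT,a)
def S(s,n): 
    v=np.array([0,-.0018,.030])+Rx(a)@np.array([0,s,n]); return C(*v)
env.reach(S(.063,.080),R); st()
env.movel(S(.063,.0125),rate=.12); st()
effector.grasp(60); s=st(); print(np.round(s["moment"],2))
p=s["ee_pos"]
env.movel(S(.063,.0125)+[0,0,.012],rate=.04); st()
for c in ["top","scene"]:
    p,d=viewer.read_camera(c); cv2.imwrite(f"pics/{c}2.png",p[:,:,::-1])
s=cv2.imread("pics/scene2.png")
cv2.imwrite("pics/c2.png",cv2.resize(s[200:350,180:340],None,fx=4,fy=4,interpolation=cv2.INTER_CUBIC))
E
```

```text
t12.88 [0.4611 0.173  0.1259] F [-0.5 -0.1 -0.1] w0.0918
t13.58 [0.4667 0.1934 0.0619] F [0.3 0.6 0.2] w0.0920
t14.30 [0.4661 0.1936 0.0613] F [-0.6 -0.1  0.1] w0.0491
[-0.39  0.01 -0.01]
t14.75 [0.4662 0.1934 0.0735] F [-0.4 -0.2 -3.2] w0.0493
```

View pics/c2.png

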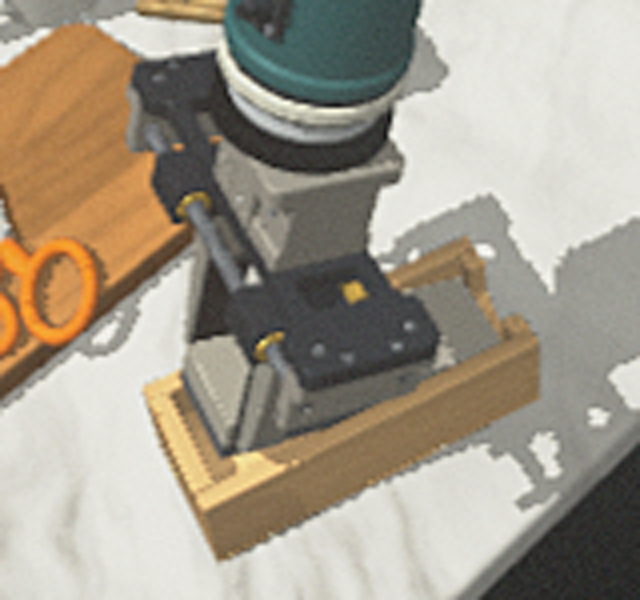

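```bash
python3 - <<'E'
from h import *
s=env.sense(); p=s["ee_pos"]
env.movel(p+[0,0,.09],rate=.08); s=st(); print(np.round(s["moment"],2))
env.reach(H(0,.069,.13),tool(HT,0)); s=st(); print(np.round(s["moment"],2))
for c in ["top","scene"]:
    p,d=viewer.read_camera(c); cv2.imwrite(f"pics/{c}3.png",p[:,:,::-1]);np.save(f"pics/{c}3.npy",d)
s=cv2.imread("pics/scene3.png");t=cv2.imread("pics/top3.png")
cv2.imwrite("pics/c3.png",np.hstack([cv2.resize(s[80:260,300:460],None,fx=3,fy=3),cv2.resize(t[170:290,320:450],None,fx=2.4,fy=2.4)[:0] if 0 else cv2.resize(t[180:270,320:430],(320,540))[:540]]))
E
```

```text
t16.12 [0.4657 0.1932 0.1628] F [ 0.  -0.2 -3.5] w0.0489
[-0.35  0.07  0.02]
t17.54 [ 0.4282 -0.1875  0.1301] F [-0.   0.1 -3.7] w0.0494
[ 0.16 -0.03 -0.02]
```

View pics/c3.png

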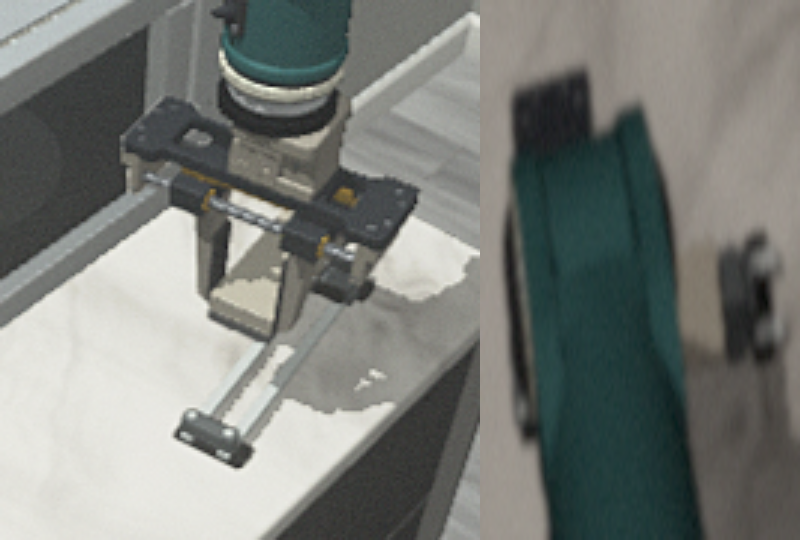

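```bash
python3 - <<'E'
from h import *
def pts(c,d):
    i=viewer.camera_info(c);v,u=np.mgrid[0:400,0:640];K=i["intrinsics"]
    q=np.stack([(u-K[0,2])/K[0,0]*d,-(v-K[1,2])/K[1,1]*d,-d],-1);return q@i["rotation"].T+i["eye"]
for c in ["top","scene"]:
    d=np.load(f"pics/{c}3.npy");P=pts(c,d)[d>0]
    L=(P-HO)@Rz(HT)   # holder coords
    m=(abs(L[:,0])<.024)&(L[:,1]>-.12)&(L[:,1]<.11)&(L[:,2]>.09)&(L[:,2]<.16)
    Q=L[m]; print(c,m.sum())
    for a in np.arange(-.1,.11,.01):
        k=(Q[:,1]>=a)&(Q[:,1]<a+.01)
        if k.sum(): print("%.2f n%d z %.4f..%.4f med %.4f x %.3f..%.3f"%(a,k.sum(),Q[k,2].min(),Q[k,2].max(),np.median(Q[k,2]),Q[k,0].min(),Q[k,0].max()))
    print(Q[:,1].min(),Q[:,1].max())
E
```

```text
top 280
-0.07 n49 z 0.1327..0.1444 med 0.1412 x -0.024..0.023
-0.06 n81 z 0.1143..0.1477 med 0.1409 x -0.024..0.024
-0.05 n81 z 0.1345..0.1461 med 0.1411 x -0.024..0.024
-0.04 n69 z 0.1359..0.1458 med 0.1414 x -0.023..0.023
-0.06742467282482262 -0.030644906774303867
scene 587
-0.04 n4 z 0.1398..0.1403 med 0.1401 x 0.017..0.022
-0.03 n9 z 0.1372..0.1430 med 0.1411 x 0.016..0.024
-0.02 n3 z 0.1419..0.1423 med 0.1421 x 0.017..0.021
-0.01 n3 z 0.1410..0.1414 med 0.1413 x 0.013..0.020
-0.00 n22 z 0.1386..0.1433 med 0.1414 x 0.008..0.024
0.01 n31 z 0.1384..0.1438 med 0.1410 x -0.002..0.023
0.02 n37 z 0.1395..0.1440 med 0.1416 x -0.004..0.023
0.03 n45 z 0.1384..0.1436 med 0.1414 x -0.007..0.023
0.04 n50 z 0.1388..0.1437 med 0.1414 x -0.013..0.023
0.05 n53 z 0.1387..0.1439 med 0.1418 x -0.016..0.024
0.06 n66 z 0.1401..0.1522 med 0.1420 x -0.019..0.024
0.07 n70 z 0.1216..0.1489 med 0.1418 x -0.024..0.023
0.08 n194 z 0.1158..0.1448 med 0.1314 x -0.024..0.024
-0.033547512079615295 0.08701572427283019
```

```bash
python3 - <<'E'
from h import *
env.movel(H(0,.069,.05),rate=.1); st()
env.movel(H(0,.069,.034),rate=.04); s=st();
for z in (.0325,.0315,.0305,.0295,.0285,.0275):
    env.movel(H(0,.069,z),rate=.03); s=st()
    if s["wrist_force"][2]>-0.3: break
E
```

```text
t18.59 [ 0.4283 -0.1887  0.0504] F [ 0.2  0.5 -3.9] w0.0497
t19.14 [ 0.4277 -0.1886  0.0338] F [-0.5  0.1 -3.9] w0.0492
t19.39 [ 0.4278 -0.1887  0.0325] F [ 0.6  1.  -3.2] w0.0490
t19.64 [ 0.4279 -0.1888  0.0316] F [ 0.7 -0.8 -3.1] w0.0491
t19.89 [ 0.428  -0.1887  0.0309] F [-1.6 -0.1  3.6] w0.0492
```

Contact on the bed. Release, back off, and look.

```bash
python3 - <<'E'
from h import *
from ov import *
effector.release(); st()
env.movel(H(0,.069,.12),rate=.15)
effector.grasp(20)
env.reach(H(0,-.20,.15),tool(HT)); st()
for c in ["top","scene"]:
    p,d=viewer.read_camera(c); cv2.imwrite(f"pics/{c}4.png",p[:,:,::-1]);np.save(f"pics/{c}4.npy",d)
    print([(np.round(x["at"],4),round(x["score"],2)) for x in tip_of(c,"jaw_back")],[(np.round(x["at"],4),round(x["score"],2)) for x in tip_of(c,"stone_center")])
s=cv2.imread("pics/scene4.png");t=cv2.imread("pics/top4.png")
A=holder(HO[:2],HT,10)+[(b3(HO[:2],HT,-25,25,-66.5,83.5,43),(255,255,255))]
cv2.imwrite("pics/c4.png",np.vstack([draw(t,"top",A,(320,205,115,60),5)]))
cv2.imwrite("pics/c4s.png",np.hstack([draw(s,"scene",A,(345,145,100,100),4),cv2.resize(s[145:245,345:445],None,fx=4,fy=4)]))
E
```

```text
t20.66 [ 0.4278 -0.1887  0.0305] F [ 0.5 -0.6 -0.5] w0.0921
t23.81 [ 0.4741 -0.4516  0.15  ] F [0.4 0.7 0.4] w0.0001
[(array([ 0.4633, -0.3686,  0.0313]), 0.64), (array([ 0.4521,  0.1384, -0.0031]), 0.61)] [(array([ 0.4413, -0.2517,  0.0301]), 0.84)]
[(array([ 0.4618, -0.3658,  0.0317]), 0.67)] [(array([ 0.4407, -0.2482,  0.032 ]), 0.78)]
```

View pics/c4.png

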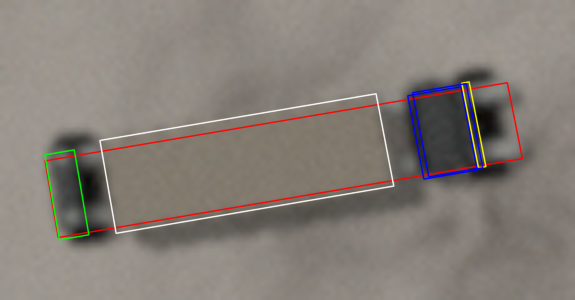

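View pics/c4s.png

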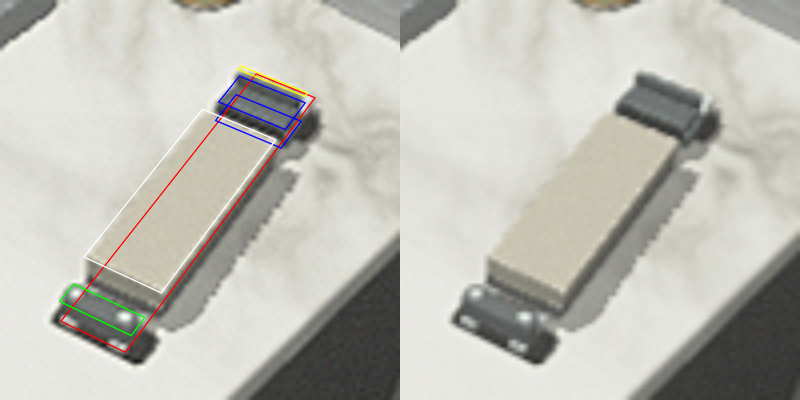

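```bash
python3 - <<'E'
from h import *
env.movel(H(.001,-.150,.15),rate=.15)
env.movel(H(.001,-.150,.026),rate=.12); s=st(); f0=s["wrist_force"]
yh=Rz(HT)[:,1]
y=-.150
for y in list(np.arange(-.135,-.1005,.006))+list(np.arange(-.099,-.0775,.0015)):
    env.movel(H(.001,y,.026),rate=.03); s=env.sense(); F=(s["wrist_force"])@yh
    L=Rz(HT).T@(s["ee_pos"]-HO)
    print("%.4f act %.4f F %.1f t%.1f"%(y,L[1],F,s["t"]))
    if F<-12: break
E
```

```text
t25.77 [ 0.4666 -0.4046  0.0268] F [-0.3 -1.2  0.2] w0.0004
-0.1350 act -0.1351 F -0.3 t26.4
-0.1290 act -0.1288 F -0.5 t26.8
-0.1230 act -0.1227 F 0.3 t27.1
-0.1170 act -0.1166 F -0.9 t27.5
-0.1110 act -0.1104 F 0.3 t27.8
-0.1050 act -0.1048 F -1.3 t28.2
-0.0990 act -0.0985 F -2.1 t28.5
-0.0975 act -0.0975 F -2.4 t28.8
-0.0960 act -0.0960 F -2.8 t29.0
-0.0945 act -0.0943 F -3.1 t29.3
-0.0930 act -0.0939 F -6.2 t29.5
-0.0915 act -0.0938 F -7.6 t29.8
-0.0900 act -0.0938 F -10.8 t30.0
-0.0885 act -0.0937 F -13.5 t30.3
```

```bash
python3 - <<'E'
from h import *
from ov import *
env.movel(H(.001,-.086,.026),rate=.03); s=st();print(Rz(HT).T@(s["ee_pos"]-HO))
env.movel(H(.001,-.115,.026),rate=.06)
env.movel(H(.001,-.150,.026),rate=.1)
env.movel(H(.001,-.150,.15),rate=.15)
env.reach(H(0,-.24,.2),tool(HT)); st()
for c in ["top","scene"]:
    p,d=viewer.read_camera(c); cv2.imwrite(f"pics/{c}5.png",p[:,:,::-1])
    print([(n,[(np.round(x["at"],4),round(x["score"],2)) for x in tip_of(c,n)[:1]]) for n in ("jaw_back","stone_center","scissors","tub","tin")])
s=cv2.imread("pics/scene5.png");t=cv2.imread("pics/top5.png")
A=holder(HO[:2],HT,45)
cv2.imwrite("pics/c5.png",np.vstack([draw(t,"top",A,(320,205,115,60),6),draw(t,"top",[],(320,205,115,50),5)[:,:] if 0 else np.zeros((1,690,3),np.uint8)]))
cv2.imwrite("pics/c5s.png",np.hstack([draw(s,"scene",A,(345,145,100,100),4),cv2.resize(s[145:245,345:445],None,fx=4,fy=4)]))
E
```

```text
t30.52 [ 0.4564 -0.3488  0.0264] F [  7.8 -18.8  -9.5] w0.0002
[ 0.00100979 -0.09364807  0.02636718]
t33.12 [ 0.48   -0.4931  0.1987] F [ 0.7  0.7 -0.4] w0.0005
[('jaw_back', [(array([ 0.4575, -0.3369,  0.0309]), 0.45)]), ('stone_center', [(array([ 0.4384, -0.238 ,  0.0283]), 0.95)]), ('scissors', [(array([0.6725, 0.1947, 0.0254]), 0.73)]), ('tub', [(array([0.6389, 0.0072, 0.001 ]), 0.85)]), ('tin', [(array([ 0.579 , -0.4599,  0.001 ]), 0.57)])]
[('jaw_back', [(array([ 0.4541, -0.3406,  0.0307]), 0.43)]), ('stone_center', [(array([ 0.4377, -0.2374,  0.0302]), 0.67)]), ('scissors', [(array([0.6796, 0.195 , 0.0233]), 0.58)]), ('tub', [(array([ 0.6343,  0.0064, -0.0026]), 0.6)]), ('tin', [(array([ 5.780e-01, -4.612e-01,  2.000e-04]), 0.58)])]
```

View pics/c5.png

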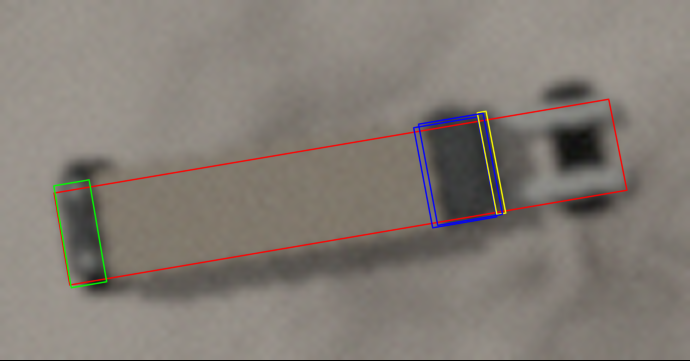

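View pics/c5s.png

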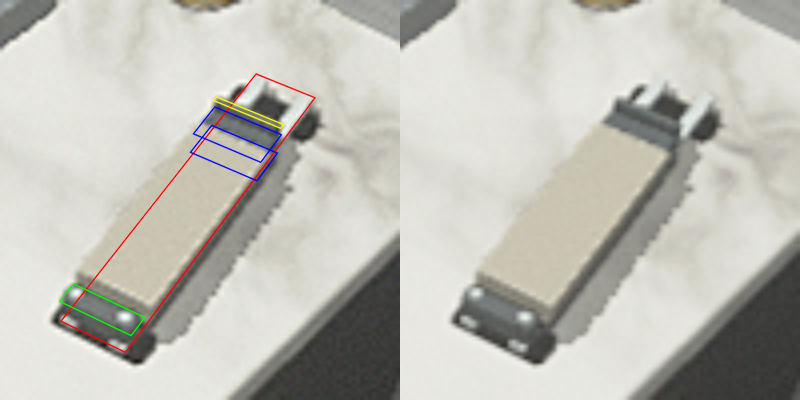

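View pics/scene5.png

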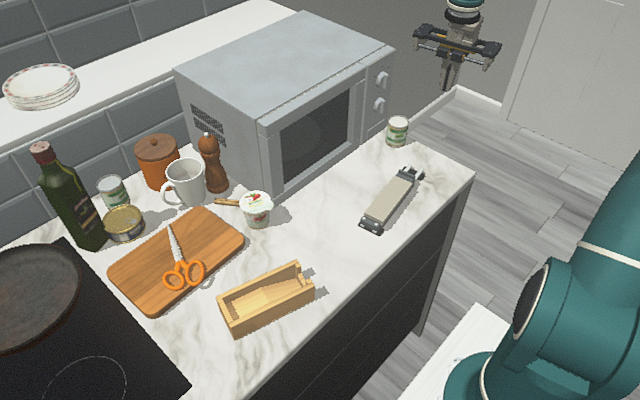

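```bash
python3 - <<'E'
from h import *
def pts(c,d):
    i=viewer.camera_info(c);v,u=np.mgrid[0:400,0:640];K=i["intrinsics"]
    q=np.stack([(u-K[0,2])/K[0,0]*d,-(v-K[1,2])/K[1,1]*d,-d],-1);return q@i["rotation"].T+i["eye"]
out=[]
for c in ["top","scene"]:
    p,d=viewer.read_camera(c)
    P=pts(c,d);L=(P-HO)@Rz(HT)
    m=(abs(L[...,0])<.018)&(abs(L[...,1])<.15)
    Q=L[m]
    print(c)
    for a in np.arange(-.1,.12,.008):
        k=(Q[:,1]>=a)&(Q[:,1]<a+.008)
        if k.sum(): print("%.3f n%d z %.4f %.4f %.4f"%(a,k.sum(),*np.percentile(Q[k,2],[10,50,90])))
    r=rect(c,np.ascontiguousarray(p[:,:,::-1]),.37,.51,-.42,-.12,.043 if c=="top" else .043)
    from ov import b3
    outline(r,b3(HO[:2],HT,-25,25,-52.5,97.5,43),.51,-.12,2000)
    out.append(r)
cv2.imwrite("pics/r5.png",np.vstack(out))
E
```

```text
top
-0.100 n40 z -0.0012 0.0037 0.0196
-0.092 n11 z 0.0197 0.0390 0.0413
-0.084 n46 z 0.0326 0.0400 0.0440
-0.076 n42 z 0.0324 0.0347 0.0377
-0.068 n39 z 0.0315 0.0354 0.0380
-0.060 n31 z 0.0311 0.0365 0.0461
-0.052 n40 z 0.0402 0.0430 0.0470
-0.044 n40 z 0.0400 0.0433 0.0466
-0.036 n43 z 0.0407 0.0433 0.0462
-0.028 n38 z 0.0410 0.0434 0.0457
-0.020 n41 z 0.0395 0.0436 0.0463
-0.012 n39 z 0.0391 0.0424 0.0453
-0.004 n43 z 0.0399 0.0432 0.0466
0.004 n40 z 0.0400 0.0423 0.0457
0.012 n42 z 0.0394 0.0440 0.0463
0.020 n40 z 0.0406 0.0431 0.0466
0.028 n42 z 0.0406 0.0428 0.0460
0.036 n41 z 0.0405 0.0434 0.0468
0.044 n40 z 0.0406 0.0442 0.0463
0.052 n40 z 0.0397 0.0436 0.0466
0.060 n43 z 0.0396 0.0429 0.0465
0.068 n40 z 0.0386 0.0425 0.0460
0.076 n40 z 0.0389 0.0426 0.0464
0.084 n41 z 0.0416 0.0441 0.0470
0.092 n42 z 0.0309 0.0354 0.0447
0.100 n41 z 0.0296 0.0338 0.0369
0.108 n45 z -0.0018 0.0022 0.0354
0.116 n37 z -0.0028 0.0011 0.0035
scene
-0.092 n2 z 0.0385 0.0396 0.0408
-0.084 n64 z 0.0330 0.0378 0.0429
-0.076 n30 z 0.0323 0.0338 0.0359
-0.068 n16 z 0.0335 0.0346 0.0365
-0.060 n13 z 0.0407 0.0421 0.0433
-0.052 n29 z 0.0418 0.0432 0.0450
-0.044 n37 z 0.0412 0.0430 0.0445
-0.036 n37 z 0.0414 0.0423 0.0440
-0.028 n31 z 0.0407 0.0422 0.0439
-0.020 n35 z 0.0409 0.0427 0.0440
-0.012 n37 z 0.0402 0.0427 0.0440
-0.004 n34 z 0.0413 0.0430 0.0444
0.004 n34 z 0.0411 0.0427 0.0450
0.012 n36 z 0.0413 0.0425 0.0445
0.020 n42 z 0.0405 0.0428 0.0446
0.028 n38 z 0.0411 0.0427 0.0442
0.036 n37 z 0.0404 0.0424 0.0444
0.044 n39 z 0.0410 0.0427 0.0448
0.052 n38 z 0.0415 0.0430 0.0445
0.060 n39 z 0.0410 0.0425 0.0441
0.068 n43 z 0.0408 0.0425 0.0444
0.076 n41 z 0.0414 0.0426 0.0452
0.084 n43 z 0.0410 0.0429 0.0441
0.092 n82 z 0.0309 0.0358 0.0431
0.100 n102 z -0.0010 0.0089 0.0347
0.108 n121 z -0.0009 0.0207 0.0326
0.116 n40 z -0.0019 -0.0005 0.0013
```

View pics/r5.png

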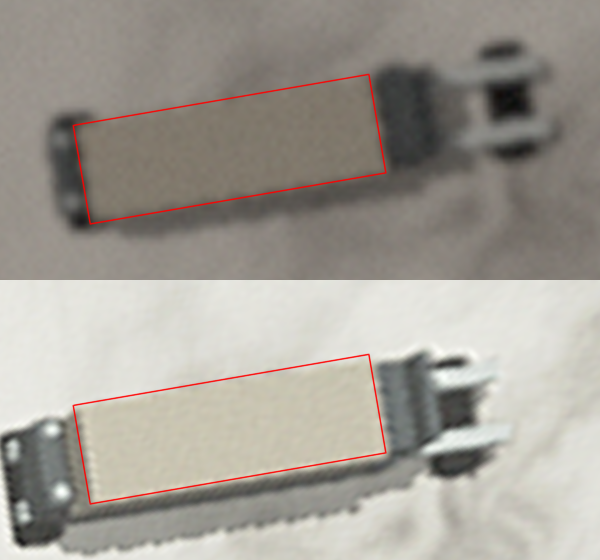

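```bash
python3 - <<'E'
from h import *
st(); workorder.finish_job()
E
```

```text
t33.83 [ 0.4803 -0.4932  0.2   ] F [ 0.9 -0.1 -0. ] w0.0000
the job is handed in; nothing more can be done
```

The sharpening stone is in the holder, flat on the rails and held between the jaw and the fixed stop; I handed the job in at 33.8 s of the 58 s allowed.

- **Tipping and placing:** I pressed the notched end down until the stone bottomed at about 24 N, and it stayed tipped up. I gripped the raised end with 60 N, lifted it out level and set it down between the stops.
- **Jaw:** I pushed it along until it stopped moving. At about 20 N it did not move any further, so the stone is against the fixed stop.
- **Last pictures:** Both cameras show the stone level, with its top about 43 mm up and touching both the stop and the jaw. The network positions for the scissors, tub and tin agree with the first ones to within about 4 mm, and the gripper is clear of everything.

Two things disagreed with what was given or measured:

- **Jaw start:** It stood roughly 10 mm forward at the start instead of fully back.
- **Holder position:** In the final pictures the stone and stop lie about 3 mm towards −y of my estimate. That is an error in where I placed the holder, and I see no gap at either end.

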